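# Level the soldering board on its adjustable foot

## Task

Lay the loose steel bearing plate flat on the bench and centred under the raised levelling foot of the soldering board, then screw the foot down by its knob (clockwise) until the foot just touches the plate: light contact, not pressed hard. Finish with the knob and the plate released, and leave the glass pieces and the tools lying around where they are.

Things in the scene. Friction and masses are not known exactly. Their poses are not given: they have to be found in the camera images.
- leveler: Levelling screw with a black bar-shaped knob on top: bar 50 mm long (own x axis), 16 mm thick (own y), 32 mm high; the origin is the bar's centre, on the upright screw axis, about 112 mm above the bench. Under the bar a round collar, 38 mm across, 16 to 26 mm below the origin; then the rod and the rubber foot. Knob, rod and foot turn and sink together.
- screw (a joint): Turn of the screw in rad, growing clockwise seen from above; it then sinks 12 mm per full turn (1.91 mm per rad). Starts at 0 to 0.6; its stops are over 2.5 rad away either way. Turning free takes about 0.05 N m; once the foot bears it rubs on the plate, and the torque rises by about 0.04 N m per newton of contact force, which grows by some 19 N per rad. The thread stays where it is left.
- foot_place (a point): Fixed point on the bench on the screw axis, under the foot: a round rubber disc 60 mm across, 11 mm high, at the rod's lower end. It is fitted by hand, so its underside lies 97.2 mm below the leveler's origin only to within 2 mm either way: first contact must be felt. The space around the foot is open on three sides; see lug for the fourth.
- lug (a point): Fixed point on the screw axis, top of the steel boss (34 mm across, 46 to 66 mm above the bench) in which the screw runs. Its y axis points level from the screw to the soldering board; a 26 mm wide steel arm, underside 50 mm above the bench, joins them.
- stand: The fixed soldering board, 260 mm wide (x), 240 mm deep (y), 62 to 80 mm above the bench, near edge 45 mm from the screw axis, bolted to the bench on two posts 250 mm from that axis. Origin: on the bench on the screw axis; y axis towards the board.
- plate_center (a point): Centre of the top face of the square part of the loose steel bearing plate: 80 x 80 mm, 10 mm thick, about 0.5 kg, flat on the bench. Its own -y axis points along the plate's tail.
- tail_grip (a point): Point to hold the plate by, near the end of its tail, 98 mm from the plate's centre and half-way up: the tail is a straight bar 14 mm wide (plate's x axis) and 24 mm high that stands on the bench and runs from the plate's edge to 120 mm from its centre.
- plate: The same steel plate as a whole; origin on the bench under the centre of its square part, axes as plate_center.
- green_glass: a leaf-shaped piece of green glass, 75 x 34 x 4 mm, lying loose on the soldering board (leave alone; origin at the centre of its underside)
- amber_glass: a stubby piece of amber glass, 60 x 45 x 4 mm, lying loose on the soldering board (leave alone; origin at the centre of its underside)
- folder: a white burnishing stick, 155 x 32 x 6 mm, lying loose along the far part of the soldering board (leave alone; origin at the centre of its underside)
- spool: a solder spool standing on the bench, 60 mm across, 44 mm high (leave alone; origin at the centre of its underside)
- flux: a small closed jar standing on the bench, 48 mm across, 60 mm high (leave alone; origin at the centre of its underside)
- brush: a brush with a wooden handle, 170 mm long, lying on the bench (leave alone; origin at the centre of its underside)
- marker: a black and grey marker pen, 140 x 16 x 16 mm, lying on the bench (leave alone; origin at the centre of its underside)
Mind the look-alikes: they are no part of the job. What is shaped like the plate but green or turquoise is not meant.

How it is judged:
On the way, in this order (a step that is already met when the one before it is completed fails the run):
1. the plate lies flat on the bench under the foot (centre within 10 mm of the screw axis), at rest, the foot not yet bearing on it (horizontal distance between plate_center and leveler below 0.01 m and height (world z) of plate_center below 0.0125 m and angle between plate_center's own z axis and vertical below 0.05 rad and contact force between leveler and plate below 0.4 N and linear speed of plate below 0.01 m/s), for 0.2 s.
2. the foot has been screwed down into contact with the plate (horizontal distance between plate_center and leveler below 0.01 m and height (world z) of plate_center below 0.0125 m and angle between plate_center's own z axis and vertical below 0.05 rad and contact force between leveler and plate above 0.6 N), for 0.2 s.
At the end, for the whole second after the job is handed in: The plate lies flat on the bench with its centre within 10 mm of the screw axis, at rest, and the foot bears on it with a light force between 0.6 and 12 N; knob and plate are released (all of step 2 and contact force between leveler and plate below 12 N and linear speed of plate below 0.01 m/s and velocity of joint screw between -0.05 and 0.05 rad/s); the robot touches nothing.
It fails at once if the foot is pressed on the plate with more than 25 N (contact force between leveler and plate above 25 N).
It fails at once if a glass piece or a bystanding tool, spool or jar is moved by more than 25 mm (distance of any of green_glass, amber_glass, folder, spool, flux, brush, marker from where it was at the start of the episode above 0.025 m).
It also fails if it takes over 72 s, if anything falls off the work surface, if the arm or the gripper's body presses on something with over 40 N, if the wrist force passes 120 N, or if a joint passes its speed limit or range.

## Robot

A 6-joint arm with a two-finger parallel gripper is mounted at the origin on the work surface. World frame = base frame: x ahead of the robot, y to its left, z up, the work surface at z = 0. Lengths are in m, angles in rad, forces in N, time in s.
With the tool pointing down it reaches from about 0.25 to 0.775 m from the base axis. Payload 4 kg.
Tool frame: the origin (TCP) lies at the very end of the fingers, on their centre line; the grasp point (between the pads) lies 19 mm behind it; z points along the fingers, y is the line along which they close (so a half turn about z gives the same grasp; the last joint's range is limited). The gripper opens to 94 mm and grips with 3 to 60 N. Pads are 16 mm wide; open, the fingers measure 119 mm over their backs; the gripper's body (75 mm by 177 mm) begins 78 mm behind the grasp point.
Start: joints at [1.041, 0.087, 1.371, -0, 1.684, -0.103], TCP at [0.228, 0.501, 0.206] pointing down, gripper open.
Joint ranges: [-3.1, 3.1], [-0.76, 2.03], [0.27, 2.55], [-1.08, 4.22], [0.17, 2.65], [-2.57, 2.57]. Speed limits (rad/s): [2.79, 2.79, 3.14, 3.14, 3.14, 3.14].

## Interface

Orientations are given as [roll, pitch, yaw] about the fixed x, y, z axes, in that order (R = Rz(yaw) Ry(pitch) Rx(roll)).
In Python, from bench import robot, vision gives the robot as it stands.
- The arm moves only by the shell command python3 -m crank 'ROWS'. ROWS is JSON, a list of rows, each a list of 3 entries, a list of its own where there are three numbers: the closure, from 0 (fully open) to 1 (shut), then the shift along the tool's x, y, z in m, then the turn, a rotation vector about the tool's x, y, z in degrees. A call has 1 to 8 rows; each row shifts and turns the commanded pose from where the row before left it, along the tool's axes as they then stand; what a row does not reach is not made up. A row lasts 1/10 s, in which the tool goes at most 50 mm and 8.59 degrees, less where a joint would pass 70% of its speed; a pose out of reach is approached as far as the arm can. A call with a gripper value outside its range is refused whole. The fingers move at their own pace and stop on an object; the grip force is fixed at half the most. Time passes only in rows, so rows that do not move let the fingers close. It gives the time, the measured TCP pose, the force, the opening and the grip force at its end, in the units of the state.
- robot.get_obs(): the state, without advancing time (a new reading comes with each control period).
- vision.snapshot(name): name is "scene" or "top"; returns a dict with "color" (384x512x3 uint8, red, green, blue), "z_map" (384x512 float32, m along the optical axis (not along the pixel's ray), 0 where there is no reading), "fx", "fy", "cx", "cy" (pixels), "dist" ([k1, k2, p1, p2, k3] as OpenCV has them; the pictures are not rectified), "R" (3x3) and "t" (3): a world point X has camera coordinates R X + t. Camera axes: x right, y down, z forward; pixel columns grow to the right and rows downward; lengths in m; the calibration is good to about 2 mm. A picture is of the moment at which its call begins.
- robot.close_job(): hands the job in; it is judged then, once.
The state is a dict: "time": time; "joint_positions": joint angles; "qvel": joint speeds; "joint_torque": joint torques, N m; "tool_pos": TCP position; "ee_rot": TCP orientation; "wrist_force": force on the tool from outside, world axes, zero at the start; "wrist_torque": the same for the moment, N m; "width": finger opening in m; "finger_force": force on a finger pad.
Only numpy, scipy, OpenCV 4.12 (cv2) and the standard library are available. Lean on these libraries where they do the work, as an engineer would, in place of code of your own. Each camera call takes 0.05 s, during which the arm holds its last target. There are 200 camera calls.

## Working session

There is one attempt and no reset: what is moved stays moved. The work goes in short steps, Python scripts to look and compute and a shell command to move; the robot and the scene stay as the last step left them, time stands still between calls to the robot, and variables do not carry over. Pictures are saved under pics/ and viewed, at most 10 in all, crops included, and the job is handed in when it is done.

```bash
mkdir -p pics; ls; cat > h.py <<'E'
import numpy as np, cv2
from bench import robot, vision
def snap(n,f=None):
    s=vision.snapshot(n)
    if f: cv2.imwrite('pics/'+f,cv2.resize(s['color'][:,:,::-1],None,fx=1.5,fy=1.5,interpolation=cv2.INTER_CUBIC))
    return s
def K(s): return np.array([[s['fx'],0,s['cx']],[0,s['fy'],s['cy']],[0,0,1.]])
def cloud(s):
    h,w=s['z_map'].shape
    u,v=np.meshgrid(np.arange(w),np.arange(h))
    p=cv2.undistortPoints(np.stack([u,v],-1).reshape(-1,1,2).astype(float),K(s),np.array(s['dist'])).reshape(h,w,2)
    z=s['z_map'][...,None]
    c=np.concatenate([p*z,z],-1)
    return (c-np.array(s['t']))@np.array(s['R'])
E
python3 - <<'E'
from h import *
for n in('top','scene'):
    s=snap(n,n+'1.png'); C=cloud(s); np.savez(n+'1.npz',C=C,col=s['color'],z=s['z_map'])
    print(n,np.array(s['R']).round(3).tolist(),np.array(s['t']).round(3),s['fx'],s['cx'],s['cy'],s['dist'])
print(robot.get_obs())
E
```

```text
pics
top [[0.027, -1.0, 0.006], [-0.991, -0.027, -0.133], [0.133, -0.003, -0.991]] [-0.031  0.521  1.201] 466.8229743257381 257.99366597326025 187.41529917719635 [-0.07730941  0.          0.          0.          0.        ]
scene [[0.367, 0.93, -0.004], [0.693, -0.276, -0.666], [-0.62, 0.241, -0.746]] [-0.169 -0.305  1.361] 356.82622616845975 250.65888076228873 187.53694105241138 [-0.00725395  0.          0.          0.          0.        ]
{'time': 0.1, 'joint_positions': array([ 1.04087409e+00,  8.79076241e-02,  1.37209058e+00, -9.32363395e-06,
        1.68359162e+00, -1.03103092e-01]), 'qvel': array([ 0.00137728, -0.00306366, -0.0041261 , -0.00174291,  0.00214741,
       -0.00095291]), 'joint_torque': array([ 2.37980566e-03, -3.41252589e+01, -3.03301799e+01,  7.19640730e-02,
        3.03895294e-02, -8.63766309e-05]), 'tool_pos': array([0.22744814, 0.50023034, 0.20441308]), 'ee_rot': array([-3.13960514e+00, -1.96332292e-04,  2.71477227e+00]), 'wrist_force': array([-0.12647894, -0.24245328,  0.68119392]), 'wrist_torque': array([ 0.03106631, -0.03508008,  0.02822964]), 'finger_force': 0.0, 'width': 0.09404805560150029}
```

View pics/top1.png

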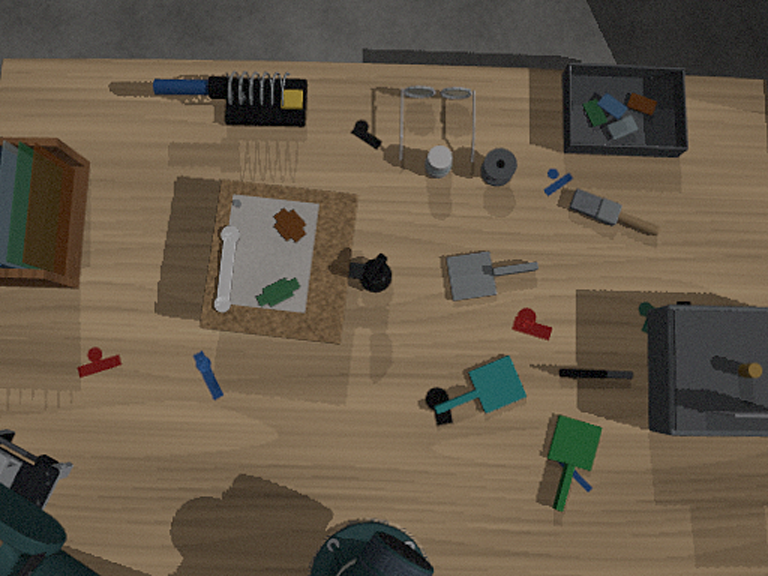

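View pics/scene1.png

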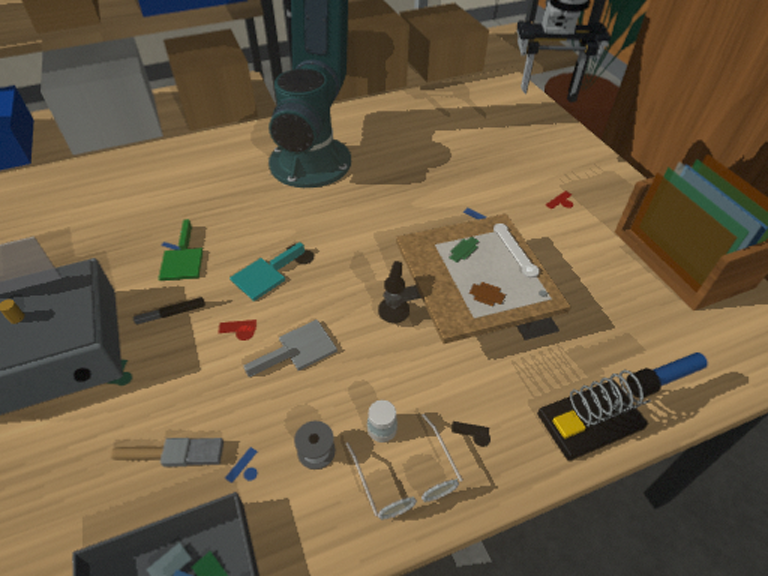

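The top view shows three plate-shaped pieces: grey at (470,275) with its tail to (537,266), turquoise at (498,383) and green at (575,443). The grey one is the steel plate, because green and turquoise are excluded. The knob is at (375,272). Next I'll measure both and confirm in a crop.

```bash
python3 - <<'E'
from h import *
d=np.load('top1.npz');C=d['C'];col=d['col']
crop=col[140:215,215:375,::-1]; cv2.imwrite('pics/crop1.png',cv2.resize(crop,None,fx=5,fy=5,interpolation=cv2.INTER_CUBIC))
for n in('top','scene'):
    d=np.load(n+'1.npz');C=d['C'];X,Y,Z=C[...,0],C[...,1],C[...,2]
    T=np.load('top1.npz')['C']
    c0=T[183,311]; l0=T[181,250]
    if n=='top': print('seed',c0,l0,'bench',T[215,300])
    near=np.hypot(X-c0[0],Y-c0[1]+.03)<.13
    colr=d['col'].astype(int); grey=(abs(colr[...,0]-colr[...,2])<25)
    for nm,lo,hi in(('sq',.006,.014),('tail',.019,.029)):
        m=near&grey&(Z>lo)&(Z<hi)
        P=C[m]; r=cv2.minAreaRect((P[:,:2]*1000).astype(np.float32))
        print(n,nm,m.sum(),P.mean(0).round(4),np.array(r[0]).round(1),np.array(r[1]).round(1),round(r[2],1))
    m=(np.hypot(X-l0[0],Y-l0[1])<.05)&(Z>.105)&(Z<.14)
    P=C[m]; r=cv2.minAreaRect((P[:,:2]*1000).astype(np.float32)); print(n,'knob',m.sum(),P.mean(0),P[:,2].max(),r)
    for lo,hi in((.084,.098),(.062,.07),(.044,.068),(.015,.035)):
        m=(np.hypot(X-l0[0],Y-l0[1])<.06)&(Z>lo)&(Z<hi);P=C[m]
        if len(P)>3: print(n,lo,len(P),P.mean(0).round(4),cv2.minEnclosingCircle((P[:,:2]*1000).astype(np.float32)))
E
```

```text
seed [ 0.54124746 -0.16081239  0.0075344 ] [0.52485574 0.00310406 0.12500078] bench [ 0.45434606 -0.13325959 -0.00366283]
top sq 783 [ 0.5398 -0.1682  0.01  ] [ 546.3 -203.9] [ 80.7 154.4] 10.2
top tail 158 [ 0.553  -0.2447  0.024 ] [ 553.1 -245.7] [14.8 81.8] 9.3
top knob 146 [0.53219538 0.00571201 0.12513318] 0.13247681920426704 ((533.127197265625, 6.067424774169922), (16.015533447265625, 49.36444854736328), 53.81163787841797)
top 0.084 66 [0.5309 0.0051 0.0942] ((527.2970581054688, 23.599559783935547), 37.65250778198242)
top 0.062 52 [0.5333 0.0326 0.0642] ((526.72900390625, 29.06492042541504), 38.37506103515625)
top 0.044 107 [0.5332 0.0324 0.0612] ((526.6924438476562, 28.64187240600586), 38.598697662353516)
top 0.015 157 [5.214e-01 1.000e-04 2.270e-02] ((533.3180541992188, 5.827479362487793), 29.714807510375977)
scene sq 742 [ 0.5461 -0.1734  0.0095] [ 550.5 -206.9] [ 81.4 159.4] 10.7
scene tail 151 [ 0.558  -0.2464  0.0232] [ 557.1 -245.3] [14.4 82.4] 11.9
scene knob 131 [0.54167374 0.00211984 0.12205186] 0.1291445489428274 ((536.250732421875, 4.829944610595703), (16.446977615356445, 52.071533203125), 54.15899658203125)
scene 0.084 63 [0.5426 0.0061 0.0927] ((538.7607421875, 5.339592456817627), 22.009479522705078)
scene 0.062 99 [0.5399 0.0191 0.0649] ((527.5169677734375, 29.30221939086914), 41.33258819580078)
scene 0.044 210 [0.5427 0.0198 0.0605] ((527.1257934570312, 25.26154136657715), 43.67995071411133)
scene 0.015 222 [0.5446 0.0014 0.0228] ((537.1127319335938, 5.047329902648926), 29.56065559387207)
```

View pics/crop1.png

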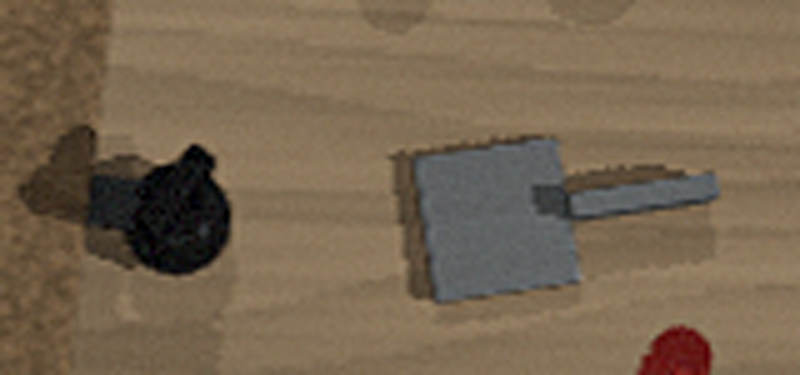

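The crop shows the grey steel plate with its tail at (640,195) and the black knob with its collar at (180,215). Averaging both cameras gives:

| Item | Position (mm) | Direction |
|---|---|---|
| Screw axis | (535, 5) | – |
| Plate centre | (541, -166) | tail direction (0.18, -0.98) |
| Tail grip point | (558, -263) | – |

The tail width (14.8 mm), plate size (81 mm) and heights (10 and 24 mm) match the description. I'll move above the tail.

```bash

python3 -m crank '[[0.3,[-0.0343,-0.0309,0],[0,0,0]],[0.6,[-0.0343,-0.0309,0],[0,0,0]],[0.6,[-0.0343,-0.0309,0],[0,0,0]],[0.6,[-0.0343,-0.0309,0],[0,0,0]],[0.6,[-0.0343,-0.0309,0],[0,0,0]],[0.6,[-0.0343,-0.0309,0],[0,0,0]],[0.6,[-0.0343,-0.0309,0],[0,0,0]],[0.6,[-0.0343,-0.0309,0],[0,0,0]]]'
python3 -m crank '[[0.6,[-0.0343,-0.0309,0],[0,0,0]],[0.6,[-0.0343,-0.0309,0],[0,0,0]],[0.6,[-0.0343,-0.0309,0],[0,0,0]],[0.6,[-0.0343,-0.0309,0],[0,0,0]],[0.6,[-0.0343,-0.0309,0],[0,0,0]],[0.6,[-0.0343,-0.0309,0],[0,0,0]],[0.6,[-0.0343,-0.0309,0],[0,0,0]],[0.6,[-0.0343,-0.0309,0],[0,0,0]]]'
python3 -m crank '[[0.6,[-0.0343,-0.0309,0],[0,0,0]],[0.6,[-0.0343,-0.0309,0],[0,0,0]],[0.6,[0,0,0],[0,0,8]],[0.6,[0,0,0],[0,0,8]],[0.6,[0,0,0],[0,0,8]],[0.6,[0,0,0],[0,0,8]],[0.6,[0,0,0],[0,0,8]],[0.6,[0,0,0],[0,0,8]]]'
python3 -m crank '[[0.6,[0,0,0],[0,0,7.3]],[0.6,[0,0,0],[0,0,0]],[0.6,[0,0,0],[0,0,0]]]'
```

```text
time: 0.9
tool_pos: [0.3752, 0.1603, 0.2051]
ee_rot: [3.142, -0.0, 2.715]
wrist_force: [1.4, 0.5, 1.0]
width: 0.0381
finger_force: 0.0
time: 1.7
tool_pos: [0.5228, -0.1784, 0.2048]
ee_rot: [3.141, -0.001, 2.714]
wrist_force: [1.5, 0.4, -0.0]
width: 0.0375
finger_force: 0.0
time: 2.5
tool_pos: [0.5592, -0.2611, 0.2046]
ee_rot: [-3.141, -0.001, 1.871]
wrist_force: [0.4, -0.2, -0.8]
width: 0.0375
finger_force: 0.0
time: 2.8
tool_pos: [0.5593, -0.2611, 0.2049]
ee_rot: [-3.141, -0.001, 1.752]
wrist_force: [-0.5, -0.4, -0.7]
width: 0.0377
finger_force: 0.0
```

```bash

python3 -m crank '[[0.6,[0,0,0.04],[0,0,0]],[0.6,[0,0,0.04],[0,0,0]],[0.6,[0,0,0.04],[0,0,0]],[0.6,[0,0,0.03],[0,0,0]],[0.6,[0,0,0.02],[0,0,0]],[0.6,[0,0,0.015],[0,0,0]],[0.6,[0,0,0.011],[0,0,0]],[0.6,[0,0,0],[0,0,0]]]'
python3 - <<'E'
from h import *
s=snap('scene'); cv2.imwrite('pics/s2.png',cv2.resize(s['color'][170:290,110:310,::-1],None,fx=4,fy=4,interpolation=cv2.INTER_CUBIC))
E
```

```text
time: 3.6
tool_pos: [0.5587, -0.2607, 0.008]
ee_rot: [-3.14, -0.002, 1.75]
wrist_force: [-0.6, -0.2, -0.2]
width: 0.0373
finger_force: 0.0
```

View pics/s2.png

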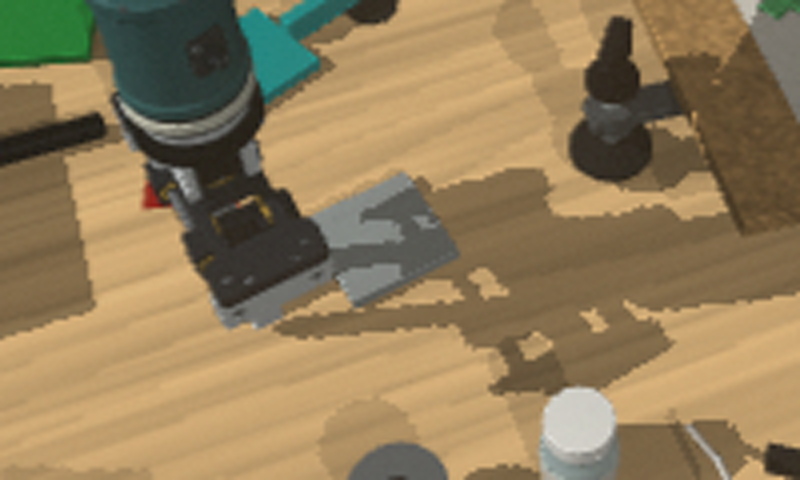

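The crop shows the gripper straddling the tail around (260,280), with the plate undisturbed at (385,240). I'll lower a little and grip.

```bash

python3 -m crank '[[0.6,[0,0,0.004],[0,0,0]],[0.6,[0,0,0],[0,0,0]],[1,[0,0,0],[0,0,0]],[1,[0,0,0],[0,0,0]],[1,[0,0,0],[0,0,0]],[1,[0,0,0],[0,0,0]],[1,[0,0,0],[0,0,0]],[1,[0,0,0],[0,0,0]]]'
cat > pl.py <<'E'
from h import *
def meas(n):
    s=snap(n);C=cloud(s);X,Y,Z=C[...,0],C[...,1],C[...,2];return s,C,X,Y,Z
E
python3 - <<'E'
from h import *
print(robot.get_obs()['wrist_torque'])
for n in('top','scene'):
    s=snap(n);C=cloud(s);X,Y,Z=C[...,0],C[...,1],C[...,2]
    m=(abs(X-.541)<.065)&(abs(Y+.167)<.06)&(Z>.007)&(Z<.013);c=s['color'].astype(int);m&=abs(c[...,0]-c[...,2])<25
    print(n,m.sum(),cv2.minAreaRect((C[m][:,:2]*1000).astype(np.float32)))
E
```

```text
time: 4.45
tool_pos: [0.5591, -0.2615, 0.0058]
ee_rot: [-3.141, 0.0, 1.75]
wrist_force: [-3.0, 0.2, 3.9]
width: 0.014
finger_force: 30.0
[-0.1678184   0.58778314  0.01761027]
top 624 ((539.733642578125, -167.38182067871094), (80.59587097167969, 79.87449645996094), 10.038130760192871)
scene 645 ((543.3954467773438, -167.66261291503906), (80.30741882324219, 79.57872772216797), 9.184338569641113)
```

```bash

python3 -m crank '[[1,[0.008,0.001,0],[0,0,0]],[1,[0.016,0.0023,0],[0,0,0]],[1,[0.020,0.003,0],[0,0,0]],[1,[0.020,0.003,0],[0,0,0]],[1,[0.020,0.003,0],[0,0,0]],[1,[0.020,0.003,0],[0,0,0]],[1,[0.020,0.003,0],[0,0,0]],[1,[0.016,0.0023,0],[0,0,0]]]'
python3 -m crank '[[1,[0.014,0.002,0],[0,0,0]],[1,[0.0104,0.001,0],[0,0,0]],[1,[0.007,0.0007,0],[0,0,0]],[1,[0,0,0],[0,0,0]],[1,[0,0,0],[0,0,0]]]'
cat > pl.py <<'E'
from h import *
for n in('top','scene'):
    s=snap(n);C=cloud(s);X,Y,Z=C[...,0],C[...,1],C[...,2]
    c=s['color'].astype(int);near=np.hypot(X-.535,Y-.005)<.065
    m=near&(abs(c[...,0]-c[...,2])<25)&(c.max(-1)>50)&(Z>.005)&(Z<.0125)
    f=near&(Z>.0175)&(Z<.035)&(np.hypot(X-.535,Y-.005)<.036)
    k=near&(Z>.105)&(Z<.14)
    R=lambda m:[np.round(v,1) for v in cv2.minAreaRect((C[m][:,:2]*1000).astype(np.float32))]
    print(n,'plate',m.sum(),C[m][:,2].mean(),R(m),'foot',cv2.minEnclosingCircle((C[f][:,:2]*1000).astype(np.float32)) if f.any() else 0,'knob',R(k) if k.any() else 0)
    cv2.imwrite(f'pics/pl_{n}.png',cv2.resize((s['color'][130:230,170:330] if n=='top' else s['color'][140:260,180:340])[...,::-1],None,fx=4,fy=4,interpolation=cv2.INTER_CUBIC))
o=robot.get_obs();print(o['time'],o['tool_pos'],o['wrist_force'],o['wrist_torque'],o['width'])
E
python3 pl.py
```

```text
time: 5.35
tool_pos: [0.5557, -0.12, 0.0058]
ee_rot: [3.14, 0.003, 1.75]
wrist_force: [1.1, -5.2, 1.5]
width: 0.0133
finger_force: 30.0
time: 5.85
tool_pos: [0.5534, -0.0872, 0.0058]
ee_rot: [3.14, -0.002, 1.75]
wrist_force: [0.8, 0.2, 3.4]
width: 0.0138
finger_force: 30.0
top plate 188 0.009203395550539095 [array([536.3,  -5.6]), array([ 80.2, 103.3]), np.float64(10.3)] foot ((532.0513305664062, 11.169650077819824), 28.90541648864746) knob [array([536.7, -14.9]), array([44.2, 84.8]), np.float64(8.6)]
scene plate 198 0.009195915035549772 [array([537.8,   7. ]), array([78.6, 80.8]), np.float64(9.3)] foot ((536.6525268554688, 4.809292316436768), 29.9615535736084) knob [array([547. , -10.6]), array([28.2, 87.6]), np.float64(34.1)]
5.95 [ 0.55335339 -0.08719165  0.00582681] [0.71879674 2.32042938 4.47768217] [0.18923024 0.01753527 0.08672432] 0.013671346189245318
```

View pics/pl_scene.png

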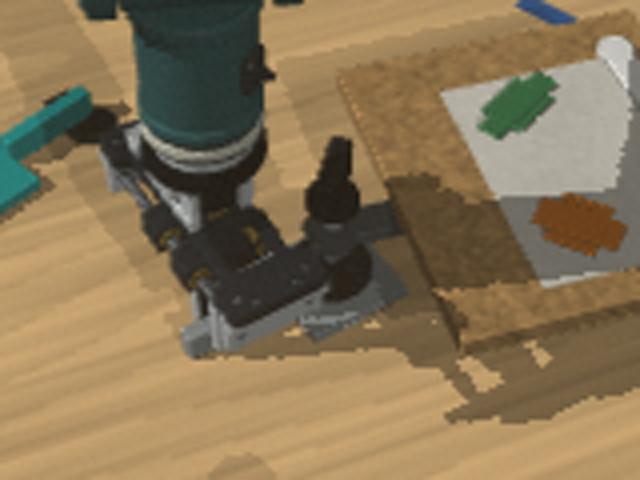

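The crop shows the plate under the foot at (345,290) with the gripper clear of the knob. The plate is 2 mm off the axis, so I'll trim it slightly, release and lift.

```bash

python3 -m crank '[[1,[-0.0018,-0.0006,0],[0,0,0]],[1,[0,0,0],[0,0,0]],[0.6,[0,0,0],[0,0,0]],[0.6,[0,0,0],[0,0,0]],[0.6,[0,0,0],[0,0,0]],[0.6,[0,0,-0.01],[0,0,0]],[0.6,[0,0,-0.04],[0,0,0]],[0.6,[0,0,-0.04],[0,0,0]]]'
python3 -m crank '[[0.6,[0,0,-0.04],[0,0,0]],[0.6,[-0.02,0,-0.04],[0,0,0]],[0.6,[-0.04,0,0],[0,0,0]],[0.6,[-0.04,0,0],[0,0,0]],[0.6,[0,0,0],[0,0,0]]]'
python3 pl.py
```

```text
time: 6.75
tool_pos: [0.5515, -0.09, 0.0956]
ee_rot: [-3.139, -0.001, 1.749]
wrist_force: [0.8, 0.4, 0.6]
width: 0.0377
finger_force: 0.0
time: 7.25
tool_pos: [0.5705, -0.1931, 0.176]
ee_rot: [3.141, 0.002, 1.744]
wrist_force: [-0.4, -0.1, -0.3]
width: 0.0378
finger_force: 0.0
top plate 320 0.009292716783287743 [array([536. ,  -3.1]), array([81.4, 97.3]), np.float64(9.1)] foot ((533.5120849609375, 5.927421569824219), 29.64896011352539) knob [array([533.1,   6.2]), array([16.3, 48.9]), np.float64(53.2)]
scene plate 297 0.009116296388545811 [array([539.7,  -5.6]), array([ 80. , 104.9]), np.float64(9.4)] foot ((537.3494262695312, 4.562327861785889), 29.680973052978516) knob [array([536.3,   5. ]), array([16.4, 52.4]), np.float64(54.1)]
7.35 [ 0.5701175  -0.18912193  0.17548686] [ 0.35245383  0.4677114  -0.69475906] [-0.03073574  0.04250868  0.00900016] 0.03740045135027539
```

```bash

python3 -m crank '[[0.6,[0.03,0,0],[0,0,0]],[0.6,[0.04,0,0],[0,0,0]],[0.6,[0.04,0,0],[0,0,0]],[0.6,[0.04,0,0],[0,0,0]],[0.6,[0.03,0,0],[0,0,0]],[0.6,[0.018,-0.0006,0],[0,0,-8.3]],[0.6,[0,0,0],[0,0,-8.3]],[0.6,[0,0,0],[0,0,-8.3]]]'
python3 -m crank '[[0.6,[0,0,0],[0,0,-8.3]],[0.6,[0,0,0],[0,0,-8.3]],[0.6,[0,0,0],[0,0,-2.1]],[0.6,[0,0,0],[0,0,0]],[0.6,[0,0,0],[0,0,0]],[0.6,[0,0,0],[0,0,0]]]'
python3 -c "
from h import *
o=robot.get_obs();print(o)"
```

```text
time: 8.15
tool_pos: [0.5336, 0.0086, 0.1758]
ee_rot: [3.141, -0.001, 2.194]
wrist_force: [0.0, -0.1, 0.1]
width: 0.0375
finger_force: 0.0
time: 8.75
tool_pos: [0.5343, 0.0068, 0.1756]
ee_rot: [3.141, -0.0, 2.511]
wrist_force: [-0.3, 0.4, 0.5]
width: 0.0377
finger_force: 0.0
{'time': 8.75, 'joint_positions': array([-9.36279780e-02,  6.01843386e-02,  1.45863501e+00,  2.52154938e-04,
        1.62282027e+00, -1.03349479e+00]), 'qvel': array([-0.00511276,  0.00297631, -0.00365225, -0.00192334, -0.00058328,
       -0.0043009 ]), 'joint_torque': array([ 6.77669467e-02, -3.26249349e+01, -2.99775749e+01,  3.05505947e-02,
        7.72262388e-02,  5.41082758e-03]), 'tool_pos': array([0.53431935, 0.00676374, 0.17555448]), 'ee_rot': array([ 3.14140036e+00, -1.69225842e-04,  2.51067626e+00]), 'wrist_force': array([-0.2849996 ,  0.42496667,  0.50298317]), 'wrist_torque': array([-0.00523351,  0.02573372,  0.04924193]), 'finger_force': 0.0, 'width': 0.03766185947389944}
```

```bash

python3 -m crank '[[0.6,[-0.0014,-0.0007,0.03],[0,0,0]],[0.6,[0,0,0.02],[0,0,0]],[0.6,[0,0,0.015],[0,0,0]],[0.6,[0,0,0.0125],[0,0,0]],[0.6,[0,0,0],[0,0,0]],[1,[0,0,0],[0,0,0]],[1,[0,0,0],[0,0,0]],[1,[0,0,0],[0,0,0]]]'
python3 -m crank '[[1,[0,0,0],[0,0,0]],[1,[0,0,0],[0,0,0]],[1,[0,0,0],[0,0,0]]]'
python3 -c "
from h import *
o=robot.get_obs();print(o['joint_positions'],o['wrist_torque'],o['width'])"
python3 pl.py; 
```

```text
time: 9.55
tool_pos: [0.5359, 0.0048, 0.0991]
ee_rot: [3.141, 0.002, 2.511]
wrist_force: [0.1, 0.4, 1.3]
width: 0.0172
finger_force: 0.0
time: 9.85
tool_pos: [0.5361, 0.005, 0.099]
ee_rot: [3.14, 0.002, 2.511]
wrist_force: [1.0, 1.8, 4.0]
width: 0.0158
finger_force: 30.0
[-9.67630585e-02  1.00243297e-01  1.56975431e+00  4.57956673e-04
  1.46942120e+00 -1.03663744e+00] [ 0.11151818 -0.08031562 -0.11730356] 0.015772015645867613
top plate 132 0.00924277301742366 [array([501. ,  15.1]), array([73.7, 34.6]), np.float64(70.1)] foot ((516.843505859375, 12.030187606811523), 23.46738624572754) knob [array([515.4,  21.7]), array([9.8, 5.4]), np.float64(16.5)]
scene plate 299 0.009193381402402216 [array([539.8,  -6.3]), array([ 80.2, 104.4]), np.float64(9.6)] foot ((536.358154296875, 4.529905319213867), 30.343242645263672) knob [array([538.3,   3.8]), array([39.6, 42.5]), np.float64(12.7)]
9.95 [0.53605156 0.00495435 0.09901494] [0.28395987 1.52458517 5.33771347] [ 0.12675289 -0.07279278 -0.0023687 ] 0.015453348649430716
```

View pics/pl_scene.png

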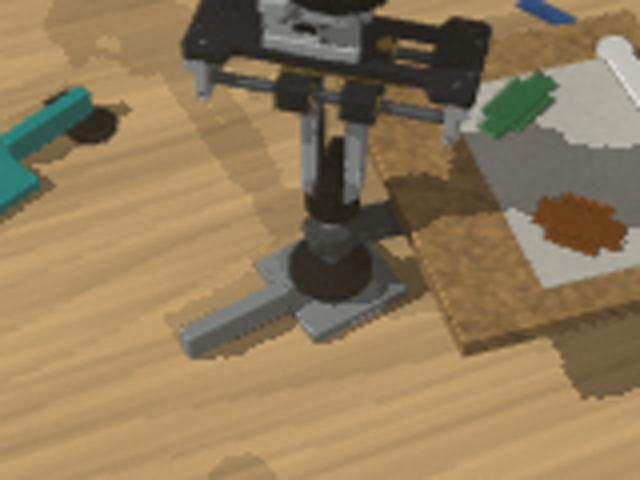

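The crop shows the bar gripped at (335,170) and the plate flat under the foot. Turning in 40° batches while reading the torque means even an immediate contact stays under 14 N.

```bash
cat > t.py <<'E'
from bench import robot
o=robot.get_obs();print('TZ',o['wrist_torque'].round(3),'F',o['wrist_force'].round(1),'q6',o['joint_positions'][5].round(4),'j6t',o['joint_torque'][5].round(3),'z',o['tool_pos'][2].round(4),'yaw',o['ee_rot'][2].round(3))
E
python3 -m crank '[[1,[0,0,0.00017],[0,0,5]],[1,[0,0,0.00017],[0,0,5]],[1,[0,0,0.00017],[0,0,5]],[1,[0,0,0.00017],[0,0,5]],[1,[0,0,0.00017],[0,0,5]],[1,[0,0,0.00017],[0,0,5]],[1,[0,0,0.00017],[0,0,5]],[1,[0,0,0.00017],[0,0,5]]]' >/dev/null
python3 t.py
python3 -m crank '[[1,[0,0,0],[0,0,0]],[1,[0,0,0],[0,0,0]]]'; python3 t.py
```

```text
TZ [0.047 0.128 0.071] F [-0.8  0.6  4.7] q6 -0.3352 j6t -0.668 z 0.0977 yaw 1.809
time: 10.95
tool_pos: [0.5358, 0.0048, 0.0977]
ee_rot: [3.14, 0.001, 1.812]
wrist_force: [0.4, 0.5, 4.3]
width: 0.016
finger_force: 30.0
TZ [ 0.011  0.082 -0.065] F [0.4 0.5 4.3] q6 -0.3385 j6t -0.054 z 0.0977 yaw 1.812
```

```bash

python3 -m crank '[[1,[0,0,0.00017],[0,0,5]],[1,[0,0,0.00017],[0,0,5]],[1,[0,0,0.00017],[0,0,5]]]' >/dev/null
python3 t.py
python3 -m crank '[[1,[0,0,0.00017],[0,0,5]],[1,[0,0,0.00017],[0,0,5]]]' >/dev/null
python3 t.py
python3 -m crank '[[1,[0,0,0.00017],[0,0,5]],[1,[0,0,0.00017],[0,0,5]]]' >/dev/null
python3 t.py
```

```text
TZ [0.015 0.228 0.067] F [-0.5  0.2  5. ] q6 -0.0734 j6t -0.668 z 0.0972 yaw 1.547
TZ [-0.042  0.231  0.011] F [-0.5  0.6  6.3] q6 0.1011 j6t -0.668 z 0.0968 yaw 1.373
TZ [-0.047  0.321  0.042] F [-0.7  1.5  6.3] q6 0.2756 j6t -0.668 z 0.0965 yaw 1.198
```

```bash

python3 -m crank '[[1,[0,0,0.00016],[0,0,5]],[1,[0,0,0.00016],[0,0,5]]]' >/dev/null
python3 t.py
python3 -m crank '[[1,[0,0,0.00016],[0,0,5]],[1,[0,0,0.00016],[0,0,5]]]' >/dev/null
python3 t.py
python3 -m crank '[[1,[0,0,0.00016],[0,0,5]],[1,[0,0,0.00016],[0,0,5]]]' >/dev/null
python3 t.py
python3 -m crank '[[1,[0,0,0],[0,0,0]],[1,[0,0,0],[0,0,0]]]'>/dev/null; python3 t.py
```

```text
TZ [0.005 0.375 0.076] F [-1.3  1.6  6.2] q6 0.4502 j6t -0.668 z 0.0962 yaw 1.024
TZ [ 0.046  0.381 -0.002] F [-0.8  0.7  6. ] q6 0.6247 j6t -0.668 z 0.0958 yaw 0.849
TZ [0.041 0.476 0.062] F [-2.3  0.9  6.1] q6 0.7992 j6t -0.668 z 0.0955 yaw 0.675
TZ [ 0.027  0.403 -0.037] F [-1.2  1.6  6.3] q6 0.796 j6t -0.055 z 0.0955 yaw 0.678
```

```bash

python3 -m crank '[[1,[0,0,0.00016],[0,0,5]],[1,[0,0,0.00016],[0,0,5]]]' >/dev/null
python3 t.py
python3 -m crank '[[1,[0,0,0.00016],[0,0,5]],[1,[0,0,0.00016],[0,0,5]]]' >/dev/null
python3 t.py
python3 -m crank '[[1,[0,0,0.00016],[0,0,5]],[1,[0,0,0.00016],[0,0,5]]]' >/dev/null
python3 t.py
```

```text
TZ [0.07  0.462 0.05 ] F [-2.   1.1  5.9] q6 0.9737 j6t -0.681 z 0.0952 yaw 0.5
TZ [0.107 0.502 0.042] F [-0.6  0.7  6. ] q6 1.1483 j6t -0.668 z 0.0948 yaw 0.326
TZ [0.211 0.475 0.088] F [-1.1  2.1  6. ] q6 1.3229 j6t -0.668 z 0.0945 yaw 0.151
```

```bash

python3 -m crank '[[1,[0,0,0.00016],[0,0,5]],[1,[0,0,0.00016],[0,0,5]]]' >/dev/null
python3 t.py
python3 -m crank '[[1,[0,0,0.00016],[0,0,5]],[1,[0,0,0.00016],[0,0,5]]]' >/dev/null
python3 t.py
```

```text
TZ [0.198 0.481 0.035] F [-0.9  2.1  5.8] q6 1.4973 j6t -0.668 z 0.0942 yaw -0.023
TZ [0.28  0.516 0.08 ] F [-1.5  2.7  6.5] q6 1.6719 j6t -0.668 z 0.0938 yaw -0.198
```

```bash

python3 -m crank '[[1,[0,0,0.00016],[0,0,5]],[1,[0,0,0.00016],[0,0,5]]]' >/dev/null
python3 t.py
python3 -m crank '[[1,[0,0,0.00016],[0,0,5]],[1,[0,0,0.00016],[0,0,5]]]' >/dev/null
python3 t.py
```

```text
TZ [0.372 0.515 0.114] F [-1.8  2.2  6.1] q6 1.8463 j6t -0.602 z 0.0935 yaw -0.372
TZ [0.314 0.446 0.182] F [-1.4  1.3  5.8] q6 2.0206 j6t -0.523 z 0.0932 yaw -0.546
```

```bash

python3 -m crank '[[1,[0,0,0.0001],[0,0,3]],[1,[0,0,0.0001],[0,0,3]]]' >/dev/null
python3 t.py
```

```text
TZ [0.352 0.456 0.211] F [-0.7  2.7  5.8] q6 2.1238 j6t -0.19 z 0.093 yaw -0.65
```

Torque has risen from about 0.05 to 0.21 N m with onset near q6 = 1.87, so contact is about 4–5 N. I'll add 3°, release and lift.

```bash

python3 -m crank '[[1,[0,0,0.0001],[0,0,3]]]' >/dev/null
python3 t.py
python3 -m crank '[[1,[0,0,0],[0,0,0]],[1,[0,0,0],[0,0,0]]]' >/dev/null
python3 t.py
python3 -m crank '[[0.6,[0,0,0],[0,0,0]],[0.6,[0,0,0],[0,0,0]],[0.6,[0,0,0],[0,0,0]],[0.6,[0,0,-0.01],[0,0,0]],[0.6,[0,0,-0.03],[0,0,0]],[0.6,[0,0,-0.04],[0,0,0]],[0.6,[0,0,-0.03],[0,0,0]],[0.6,[0,0,0],[0,0,0]]]'
python3 pl.py
```

```text
TZ [0.363 0.428 0.331] F [-1.4  2.6  4.9] q6 2.1761 j6t -0.172 z 0.093 yaw -0.702
TZ [0.414 0.445 0.044] F [-0.5  2.2  5.9] q6 2.1743 j6t 0.109 z 0.0929 yaw -0.7
time: 15.15
tool_pos: [0.5381, 0.0045, 0.2085]
ee_rot: [-3.135, -0.01, -0.701]
wrist_force: [0.5, -0.5, 0.1]
width: 0.0375
finger_force: 0.0
top plate 176 0.009318171557304506 [array([530.3,   5.9]), array([80. , 84.1]), np.float64(1.9)] foot ((518.5855712890625, 6.708192825317383), 22.046852111816406) knob [array([521. ,  16.1]), array([16.2, 17.4]), np.float64(46.8)]
scene plate 289 0.009135894734567458 [array([539.5,  -6.7]), array([ 81. , 104.2]), np.float64(10.9)] foot ((538.3087158203125, 2.491403579711914), 27.192785263061523) knob [array([536.6,   4.6]), array([16.1, 49.3]), np.float64(50.5)]
15.25 [0.53566947 0.0047296  0.20279459] [ 0.59767143 -0.33329289 -0.24725147] [0.03993895 0.11285088 0.0148783 ] 0.037850479448959216
```

View pics/pl_scene.png

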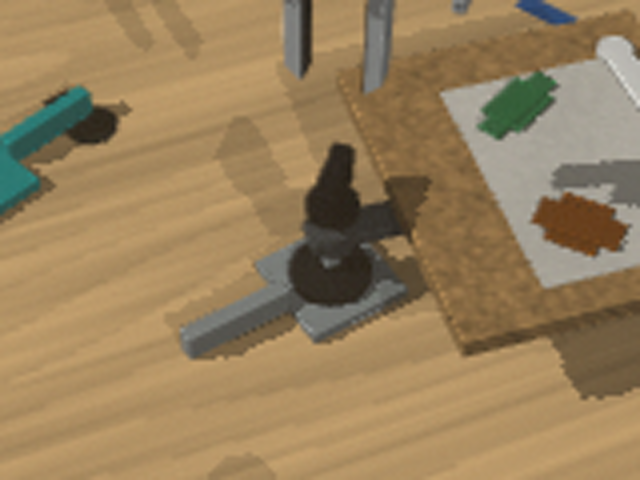

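The crop shows the plate flat and centred under the foot at (330,275), with the knob released and the gripper well above. The knob is at 50°, matching the 184° turned, so it didn't spring back. I'm handing in.

```bash
python3 -m crank '[[0.6,[0,0,0],[0,0,0]],[0.6,[0,0,0],[0,0,0]]]' >/dev/null; python3 -c "
from bench import robot
print(robot.close_job())"
```

```text
the job is handed in; nothing more can be done
None
```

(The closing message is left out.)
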